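Tamp the rusks level in their tin

TASK

Three rusks stand proud in the loaf tin, so its lid will not go on. With the flat foot of the wooden tamper press them level and the row firmly down on its packing, one by one from the end wall towards the divider, finishing each with a steady push of about 15 N held for a second; go gently so that none crumbles, and keep the gripper itself off the rusks and tin. Then stand the tamper upright on the cork trivet, let go, and leave the other things alone.

Things in the scene. Friction and masses are not known exactly. Their poses are not given: they have to be found in the camera images.
- tin: open steel loaf tin, 254 mm long (its y) by 70 mm wide (its x), walls 3 mm thick, rim 52 mm above the counter, fixed to the counter. Origin at the centre of its underside, z up. Seven rusks stand in one row along y on a card sheet on loose packing (top of the card 13 to 19 mm above the counter at the start). The -y end of the row is against the end wall.
- divider (a joint): thin white upright divider across the tin, closing the +y end of the row; reads 0 m at the start and slides stiffly towards the tin's +y, up to 0.025 m, when the row pushes on it with about 1.2 N. Not to be handled.
- rusk_a: rusk A, number 1 of 7 along the tin's y. A light brown tapered rusk, 54 mm long (across the tin), 36 mm wide at the bottom and 27 mm at the top, 32 mm high, standing on the card; origin at the centre of its TOP face, z up. Its sides slope at 8 degrees.
- rusk_b: rusk B, number 2 of 7 along the tin's y, one of the three that stand proud. A light brown tapered rusk put in upside down, 54 mm long (across the tin), 28 mm wide at the bottom and 36 mm at the top, 28 mm high, origin at the centre of its TOP face, z up. Caught between its neighbours' sloping sides, 10 to 17 mm above their tops; pressed down it spreads them and sinks against some 2 to 11 N, and stays. Any rusk crumbles above 35 N.
- rusk_c: rusk C, number 3 of 7 along the tin's y. A light brown tapered rusk, 54 mm long (across the tin), 36 mm wide at the bottom and 27 mm at the top, 32 mm high, standing on the card; origin at the centre of its TOP face, z up. Its sides slope at 8 degrees.
- rusk_d: rusk D, number 4 of 7 along the tin's y, one of the three that stand proud. A light brown tapered rusk put in upside down, 54 mm long (across the tin), 28 mm wide at the bottom and 36 mm at the top, 28 mm high, origin at the centre of its TOP face, z up. Caught between its neighbours' sloping sides, 10 to 17 mm above their tops; pressed down it spreads them and sinks against some 2 to 11 N, and stays. Any rusk crumbles above 35 N.
- rusk_e: rusk E, number 5 of 7 along the tin's y. A light brown tapered rusk, 54 mm long (across the tin), 36 mm wide at the bottom and 27 mm at the top, 32 mm high, standing on the card; origin at the centre of its TOP face, z up. Its sides slope at 8 degrees.
- rusk_f: rusk F, number 6 of 7 along the tin's y, one of the three that stand proud. A light brown tapered rusk put in upside down, 54 mm long (across the tin), 28 mm wide at the bottom and 36 mm at the top, 28 mm high, origin at the centre of its TOP face, z up. Caught between its neighbours' sloping sides, 10 to 17 mm above their tops; pressed down it spreads them and sinks against some 2 to 11 N, and stays. Any rusk crumbles above 35 N.
- rusk_g: rusk G, number 7 of 7 along the tin's y. A light brown tapered rusk, 54 mm long (across the tin), 36 mm wide at the bottom and 27 mm at the top, 32 mm high, standing on the card; origin at the centre of its TOP face, z up. Its sides slope at 8 degrees.
- liner: sheet of stiff brown card, 247 by 63 mm and 6 mm thick, under the rusks (they weigh 2.3 N in all). It lies on loose packing that yields, staying level, once the card carries more than about 7 N, and sinks by 4 to 7 mm until packed firm; how far differs from day to day and cannot be seen. It stays down. Origin at the centre of its underside.
- tamper: wooden tamper: a flat round foot 52 mm across and 14 mm thick, with an upright square handle 24 by 24 mm in its middle, 115 mm high over all, 0.11 to 0.22 kg. Origin at the centre of the underside of the foot, z up the handle, x and y square to the handle's faces. Stands on the trivet at the start.
- trivet: round cork trivet, 110 mm across, 8 mm thick, fixed to the counter. Origin at the centre of its underside.
- jar0: empty glass spice jar with a red cap, 47 mm across, 91 mm high, on the black turntable (180 mm across, its top 18 mm above the counter); origin at the centre of its underside. To be left alone.
- jar1: empty glass spice jar with a red cap, 47 mm across, 91 mm high, on the black turntable (180 mm across, its top 18 mm above the counter); origin at the centre of its underside. To be left alone.
- jar2: empty glass spice jar with a red cap, 47 mm across, 91 mm high, on the black turntable (180 mm across, its top 18 mm above the counter); origin at the centre of its underside. To be left alone.
- egg_cup: lime-green plastic egg cup, 48 mm across, 52 mm high; origin at the centre of its underside. To be left alone.
- strainer: steel tea strainer, bowl 72 mm across and 26 mm high, handle reaching 125 mm along its y; origin under the bowl. To be left alone.
- mug: white mug, 76 mm across, 85 mm high; origin at the centre of its underside. To be left alone.
Mind the look-alikes: they are no part of the job. What is shaped like the rusk_a but pink or red is not meant.

How it is judged:
By the outcome, as a careful person would: the job done as asked, in the order asked, and still so for the second after the job is handed in, with the robot touching nothing.
It also fails if it takes over 72 s, if anything falls off the work surface, if the arm or the gripper's body presses on something with over 40 N, if the wrist force passes 120 N, or if a joint passes its speed limit or range.

ROBOT

A 6-joint arm with a two-finger parallel gripper is mounted at the origin on the work surface. World frame = base frame: x ahead of the robot, y to its left, z up, the work surface at z = 0. Lengths are in mm, angles in rad, forces in N, time in s.
With the tool pointing down it reaches from about 425 to 950 mm from the base axis. Payload 14.7 kg.
Tool frame: the origin (TCP) lies at the very end of the fingers, on their centre line; the grasp point (between the pads) lies bot.grasp_offset behind it (bot.grasp_offset is the distance from the TCP to the grasp point, in mm); z points along the fingers, y is the line along which they close (so a half turn about z gives the same grasp; the last joint's range is limited). The gripper opens to 85 mm and grips with 20 to 120 N. Pads are 22 mm wide; open, the fingers measure 114 mm over their backs; the gripper's body (76 mm by 85 mm) begins 54 mm behind the grasp point. The pads swing forward as they close: fully open they stand 13 mm farther back than shut.
Start: joints at [1.076, 0.48, 1.596, -0, 1.065, -0.047], TCP at [281.415, 585.916, 231.297] pointing down, gripper open.
Joint ranges: [-2.75, 2.75], [-0.82, 2.05], [0.23, 2.67], [-1.56, 4.7], [0.09, 2.69], [-2.92, 2.92]. Speed limits (rad/s): [1.89, 1.89, 2.39, 3.01, 3.01, 3.01].

INTERFACE

Orientations are given as a unit quaternion [x, y, z, w].
In Python, from plant import bot, viewer gives the robot as it stands.
- The arm moves only by the shell command python3 -m crank 'ROWS' [FORCE]. ROWS is a JSON object of lists of equal length, an entry for each row: "slide": the shift along the tool's x, y, z in cm, a list of three; "delta_rot": the turn, a rotation vector about the tool's x, y, z in rad, a list of three; "grip": the opening, from -1 (shut) to 1 (fully open), so that 0 is half open. A call has exactly 5 rows; each row shifts and turns the commanded pose from where the row before left it, along the tool's axes as they then stand; what a row does not reach is not made up. A row lasts 1/8 s, in which the tool goes at most 62.5 mm and 10.7 degrees, less where a joint would pass 70% of its speed; a pose out of reach is approached as far as the arm can. A call is refused whole if a number of a shift passes 6.25 or a number of a turn 0.188, either way. A call with a gripper value outside its range is refused whole. The fingers move at their own pace and stop on an object; FORCE is the grip in N (left out, the last holds). Time passes only in rows, so rows that do not move let the fingers close, or fill a call up. It gives the time, the measured TCP pose, the force, the opening and the grip force at its end, in the units of the state.
- bot.read_state(): the state, without advancing time (a new reading comes with each control period).
- viewer.snapshot(name): name is "side" or "top" or "wrist"; returns a dict with "img" (420x560x3 uint8, blue, green, red), "vfov" (degrees; the focal length in pixels is half the picture's height over the tangent of half this angle, whatever the lens; pixels are square), "cx", "cy" (the principal point, pixels), "dist" ([k1, k2, p1, p2, k3] as OpenCV has them; the pictures are not rectified), "T" (4x4, takes a point from camera to world coordinates). Camera axes: x right, y down, z forward; pixel columns grow to the right and rows downward; lengths in mm; the calibration is good to about 2 mm. A picture is of the moment at which its call begins. There is no depth.
- bot.job_done(): hands the job in; it is judged then, once.
The state is a dict: "time_s": time; "joint_positions": joint angles; "qvel": joint speeds; "effort": joint torques, N m; "tool_pos": TCP position; "ee_rot": TCP orientation; "force": force on the tool from outside, world axes, zero at the start; "torque": the same for the moment, N m; "gripper_width": finger opening in mm; "grip_force": force on a finger pad.
Only numpy, scipy, OpenCV 4.12 (cv2) and the standard library are available. Lean on these libraries where they do the work, as an engineer would, in place of code of your own. Each camera call takes 0.05 s, during which the arm holds its last target. There are 200 camera calls.

## Working session

There is one attempt and no reset: what is moved stays moved. The work goes in short steps, Python scripts to look and compute and a shell command to move; the robot and the scene stay as the last step left them, time stands still between calls to the robot, and variables do not carry over. Pictures are saved under pics/ and viewed, at most 10 in all, crops included, and the job is handed in when it is done.

```bash
mkdir -p pics; ls
python3 - <<'E'
from plant import bot, viewer
import cv2,numpy as np
for n in ("top","side"):
    s=viewer.snapshot(n); cv2.imwrite(f"pics/{n}0.png",s["img"]); np.savez(f"{n}0.npz",**s)
    print(n,s["vfov"],s["cx"],s["cy"],s["dist"],np.round(s["T"],3).tolist())
print(bot.read_state(),bot.grasp_offset)
E
```

```text
pics
top 43.0920126074803 275.3818285475557 213.84695948292594 [-0.21375773  0.          0.          0.          0.        ] [[0.01, -0.995, 0.103, 401.698], [-1.0, -0.012, -0.013, -33.3], [0.014, -0.103, -0.995, 1521.818], [0.0, 0.0, 0.0, 1.0]]
side 54.587878366280336 284.3314973648144 208.78950756569756 [0.03926756 0.         0.         0.         0.        ] [[0.756, -0.424, 0.499, 107.847], [-0.654, -0.476, 0.588, -597.887], [-0.012, -0.771, -0.637, 668.59], [0.0, 0.0, 0.0, 1.0]]
{'time_s': 0.1, 'joint_positions': array([ 1.07639805e+00,  4.80778625e-01,  1.59679585e+00,  1.67836948e-05,
        1.06512243e+00, -4.66026091e-02]), 'qvel': array([-5.91174608e-06, -9.71679782e-04, -2.40460860e-03, -1.56823768e-03,
        8.49258601e-04,  4.88759864e-04]), 'effort': array([ 2.65638315e-03, -9.52247000e+01, -4.31039751e+01,  2.63109441e-04,
        5.38696971e-03,  8.49153435e-05]), 'tool_pos': array([281.23900343, 585.59771678, 230.7360073 ]), 'ee_rot': array([ 2.22035773e-01,  9.75038364e-01, -5.30086342e-04, -1.54607640e-04]), 'force': array([ 0.05915165, -0.54729128, -0.56685566]), 'torque': array([-0.02219413,  0.04676395,  0.00078071]), 'grip_force': 0.0, 'gripper_width': 85.6536019219801} 18.700000000000003
```

View pics/top0.png

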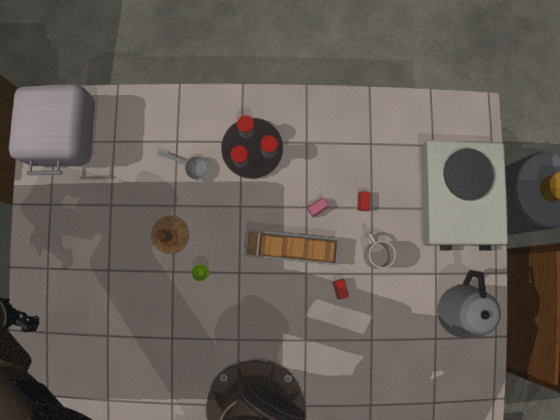

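View pics/side0.png

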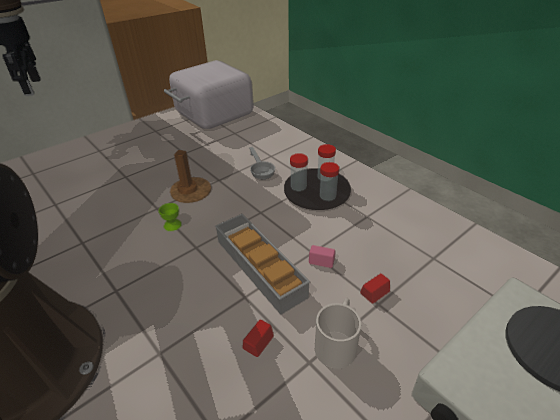

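The top view shows the tamper on its trivet at about (168,236) and the tin from (247,245) to (337,248). The divider is at (260,245), so +y is to the left. The pink and red blocks at (318,207), (364,201) and (341,289) are the decoys. The only tamper-like thing is at (168,236), and the brown rusks are only in the tin. Next, one close crop.

```bash
cat > h.py <<'E'
import numpy as np,cv2
def K(s):
    f=210/np.tan(np.radians(float(s["vfov"]))/2); return np.array([[f,0,float(s["cx"])],[0,f,float(s["cy"])],[0,0,1]])
def back(s,uv,z):
    n=cv2.undistortPoints(np.array(uv,float).reshape(-1,1,2),K(s),np.array(s["dist"])).reshape(-1,2)
    T=np.array(s["T"]); d=np.c_[n,np.ones(len(n))]@T[:3,:3].T; o=T[:3,3]
    return o+d*((np.broadcast_to(z,len(n))-o[2])/d[:,2])[:,None]
def proj(s,P):
    Ti=np.linalg.inv(np.array(s["T"])); r,_=cv2.Rodrigues(Ti[:3,:3])
    return cv2.projectPoints(np.array(P,float).reshape(-1,1,3),r,Ti[:3,3],K(s),np.array(s["dist"]))[0].reshape(-1,2)
E
python3 - <<'E'
import cv2,numpy as np
a=cv2.imread("pics/top0.png");b=cv2.imread("pics/side0.png")
c=cv2.resize(a[215:275,240:345],None,fx=6.6,fy=6.6,interpolation=3)[:, :693]
d=cv2.resize(a[205:265,145:195],None,fx=3.3,fy=3.3,interpolation=3)
e=cv2.resize(b[140:205,160:220],None,fx=3,fy=3,interpolation=3)
o=np.zeros((600,700,3),np.uint8);o[:c.shape[0],:c.shape[1]]=c
o[400:400+d.shape[0],:d.shape[1]]=d;o[400:400+e.shape[0],300:300+e.shape[1]]=e
cv2.imwrite("pics/crop0.png",o)
E
```

```text
(no output)
```

View pics/crop0.png

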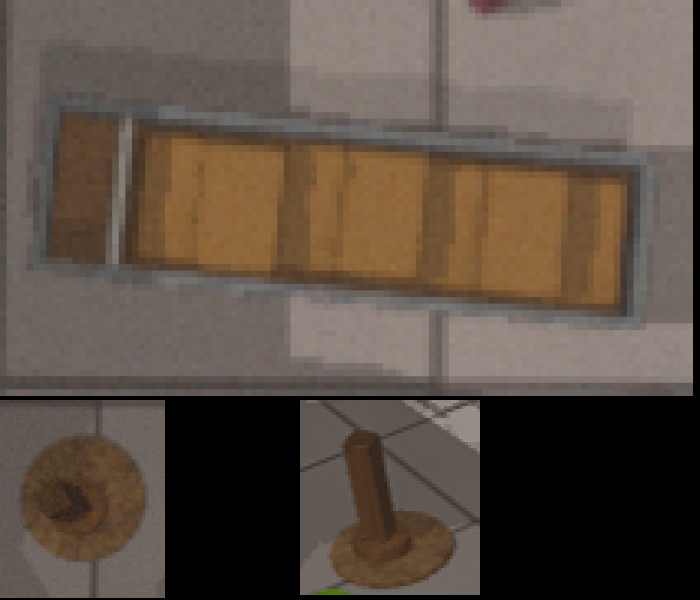

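Run:
```python
from h import *
s=np.load("top0.npz");t=np.load("side0.npz")
c=lambda u,v:(240+u/6.6,215+v/6.6)
R=back(s,[c(54,105),c(646,158),c(638,320),c(40,266)],52);print(R.round(1),R.mean(0).round(1))
for i in range(4):print(np.linalg.norm(R[i]-R[(i+1)%4]).round(1))
d=((R[0]+R[3])-(R[1]+R[2]))[:2];yaw=np.arctan2(-d[0],d[1]);print("yaw",yaw)
M=R.mean(0)[:2];cy=np.array([-np.sin(yaw),np.cos(yaw)]);cx=np.array([cy[1],-cy[0]])
# rusk top edges
for n,u in (("F",(200,280)),("D",(343,418)),("B",(485,562))):
    q=back(s,[c(u[0],205+.087*(u[0]-240)),c(u[1],205+.087*(u[1]-240))],62)[:,:2]-M; print(n,(q@cx).round(1),(q@cy).round(1))
e=lambda u,v:(145+u/3.3,205+(v-400)/3.3)
g=lambda u,v:(160+(u-300)/3,140+(v-400)/3)
print("trivet",back(s,[e(83,498)],8),back(t,[g(392,548)],8))
print("handle top",back(s,[e(54,496)],123),back(t,[g(364,438)],123))
print("foot",back(s,[e(81,505)],22),back(t,[g(383,541)],20))
```

```text
[[ 506.2   22.7   52. ]
 [ 486.4 -226.5   52. ]
 [ 418.3 -223.3   52. ]
 [ 438.6   27.6   52. ]] [462.4 -99.9  52. ]
250.0
68.2
251.7
67.7
yaw -0.07980139743951732
F [-1.3 -1.2] [61.  27.6]
D [-1.1 -1. ] [  1.3 -30.1]
B [-1.  -0.9] [-58.1 -90.5]
trivet [[495.50594974 248.4754593    8.        ]] [[489.39141215 243.00094273   8.        ]]
handle top [[489.64457506 250.79123414 123.        ]] [[486.02315577 247.31900986 123.        ]]
foot [[488.57752403 247.45275374  22.        ]] [[481.89123649 242.18284851  20.        ]]
```

The tamper is at about (488,249). I'll move above it and look with the wrist camera.

```bash
cat >> h.py <<'E'
from scipy.spatial.transform import Rotation as Rn
def to(st,p,yaw=None):
    "print cm shift in tool axes and tool-z turn; yaw = wanted world direction of tool y (mod pi/2)"
    R=Rn.from_quat(st["ee_rot"]).as_matrix(); d=R.T@(np.array(p)-st["tool_pos"])/10
    print("slide cm",d.round(2),"pos",np.round(st["tool_pos"],1),"toolY deg",np.degrees(np.arctan2(R[1,1],R[0,1])).round(2),"tilt",R[:,2].round(4))
E
python3 -m crank '{"slide":[[-3.3,-2.1,0],[-3.3,-2.1,0],[-3.3,-2.1,0],[-3.3,-2.1,0],[-3.3,-2.1,0]],"delta_rot":[[0,0,0],[0,0,0],[0,0,0],[0,0,0],[0,0,0]],"grip":[1,1,1,1,1]}' 60
python3 -m crank '{"slide":[[-3.3,-2.1,0],[-3.3,-2.1,0],[-3.3,-2.1,0],[-3.3,-2.1,0],[0,0,0]],"delta_rot":[[0,0,0],[0,0,0],[0,0,0],[0,0,0],[0,0,0]],"grip":[1,1,1,1,1]}'
python3 - <<'E'
from plant import bot,viewer
from h import *
st=bot.read_state();to(st,[488,249,230]);print(st["joint_positions"].round(2))
s=viewer.snapshot("wrist");cv2.imwrite("pics/w1.png",s["img"]);np.savez("w1.npz",**s);print(np.array(s["T"]).round(2).tolist())
print(proj(s,[[488,249,123],[488,249,22]]))
E
```

```text
time_s: 0.72
tool_pos: [385.1, 418.6, 231.1]
ee_rot: [0.222, 0.975, -0.0, -0.0]
force: [1.4, 0.4, 0.6]
gripper_width: 85.4
grip_force: 0.0
time_s: 1.35
tool_pos: [468.3, 285.0, 231.1]
ee_rot: [0.223, 0.975, -0.0, -0.0]
force: [-0.6, -0.5, -0.3]
gripper_width: 85.2
grip_force: 0.0
slide cm [-3.34 -2.38  0.11] pos [468.3 285.  231.1] toolY deg 64.19 tilt [-2.e-04 -5.e-04 -1.e+00]
[ 0.49  0.34  1.83 -0.    0.97 -0.63]
[[0.44, 0.86, 0.28, 395.78], [0.9, -0.41, -0.14, 320.56], [-0.0, 0.31, -0.95, 375.44], [0.0, 0.0, 0.0, 1.0]]
[[244.50221521 248.59930344]
 [252.95027805 206.71392776]]
```

View pics/w1.png

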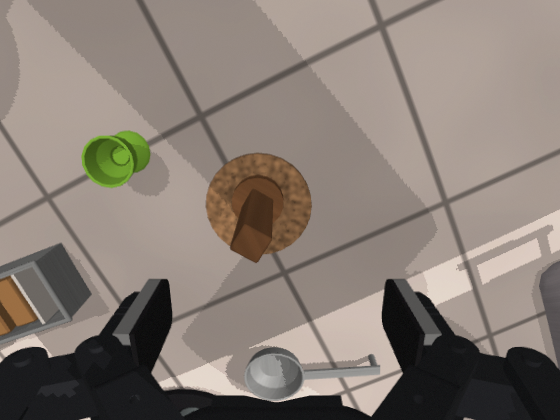

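The wrist view shows the tamper's handle top near (252,240) and its foot near (257,200), with the trivet centred near (259,203) and the fingers at (140,330) and (410,330). I'll crop the handle to get its yaw.

Run:
```python
import cv2
a=cv2.imread("pics/w1.png")[145:270,195:320]
cv2.imwrite("pics/w1c.png",cv2.convertScaleAbs(cv2.resize(a,(600,600),interpolation=2),alpha=1.8))
```

```text
(no output)
```

View pics/w1c.png

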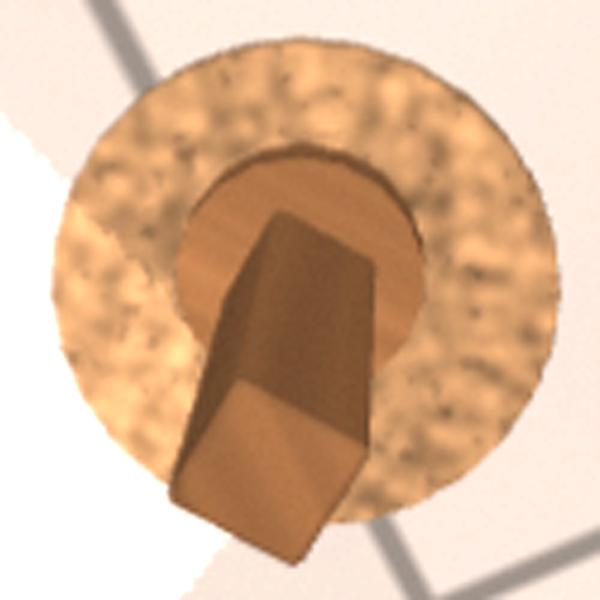

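Run:
```python
from h import *
s=np.load("w1.npz")
c=lambda p:(195+p[0]/4.8,145+p[1]/4.8)
P=back(s,[c(p) for p in [(240,380),(369,448),(296,566),(170,494)]],123)
print(P.round(1),P.mean(0))
for i in range(4):
    d=P[(i+1)%4]-P[i];print(np.linalg.norm(d).round(1),np.degrees(np.arctan2(d[1],d[0])).round(1))
print("trivet",back(s,[c((306,281))],8)); print("handle base corners",back(s,[c((284,210)),c((375,265))],22), "foot",back(s,[c((300,265))],22))
q=back(s,[c((178,265)),c((425,265))],22);print(np.linalg.norm(q[0]-q[1]))
```

```text
[[471.  258.2 123. ]
 [489.4 270.9 123. ]
 [502.4 251.8 123. ]
 [483.  239.8 123. ]] [486.44756104 255.1950917  123.        ]
22.4 34.5
23.1 -55.7
22.8 -148.3
22.0 123.1
trivet [[491.19035025 253.13704401   8.        ]]
handle base corners [[471.97619662 258.48882853  22.        ]
 [490.66660424 270.11000421  22.        ]] foot [[483.91627243 256.14545526  22.        ]]
51.11506175252892
```

```bash
python3 -m crank '{"slide":[[-3.1,-2.0,0],[0,0,2],[0,0,3],[0,0,3],[0,0,0]],"delta_rot":[[0,0,0],[0,0,0.18],[0,0,0.18],[0,0,0.18],[0,0,0]],"grip":[1,1,1,1,1]}' 60
python3 - <<'E'
from plant import bot,viewer
from h import *
st=bot.read_state();to(st,[487.5,253.5,70]);print(st["joint_positions"].round(2),st["force"])
s=viewer.snapshot("wrist");cv2.imwrite("pics/w2.png",s["img"]);np.savez("w2.npz",**s)
E
```

```text
time_s: 2.02
tool_pos: [484.8, 255.7, 149.6]
ee_rot: [0.473, 0.881, -0.002, -0.001]
force: [-0.3, 0.6, 0.0]
gripper_width: 85.5
grip_force: 0.0
slide cm [-0.34  0.14  7.96] pos [484.8 255.7 149.6] toolY deg 33.5 tilt [-0.0038 -0.0016 -1.    ]
[ 0.43  0.44  1.91  0.    0.8  -0.15] [-0.32967472  0.57936065  0.01377111]
```

View pics/w2.png

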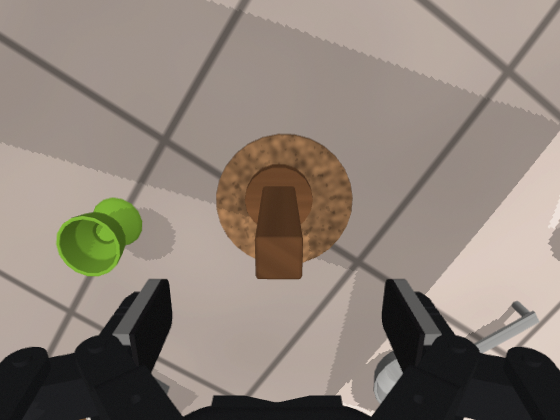

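Aligned: the handle top spans (256..302, 236..279) and the midline between the fingers is at column 277. I'll compute the position along tool x.

Run:
```python
from plant import bot
from h import *
s=np.load("w2.npz");st=bot.read_state()
P=back(s,[(258,236.5),(302,236.5),(302,279),(256,279)],123);print(P.round(1),P.mean(0),np.linalg.norm(P[1]-P[0]),np.linalg.norm(P[2]-P[1]))
to(st,[*P.mean(0)[:2],72])
F=back(s,[(279.5,200)],22);T=back(s,[(284.5,199)],8);print(F,T)
```

```text
[[471.4 258.9 123. ]
 [489.6 271.  123. ]
 [503.1 251.5 123. ]
 [483.3 238.3 123. ]] [486.87645073 254.91284457 123.        ] 21.830521058596542 23.74757406902355
slide cm [-0.15  0.05  7.9 ] pos [485.8 256.  151. ] toolY deg 33.69 tilt [-1.8e-03 -7.0e-04 -1.0e+00]
[[486.91472851 255.13029113  22.        ]] [[492.15947782 254.52265179   8.        ]]
```

```bash
python3 -m crank '{"slide":[[-0.15,0.05,1.9],[0,0,3],[0,0,2],[0,0,1],[0,0,0]],"delta_rot":[[0,0,0],[0,0,0],[0,0,0],[0,0,0],[0,0,0]],"grip":[1,1,1,1,1]}' 70
python3 -m crank '{"slide":[[0,0,0],[0,0,0],[0,0,0],[0,0,0],[0,0,0]],"delta_rot":[[0,0,0],[0,0,0],[0,0,0],[0,0,0],[0,0,0]],"grip":[-1,-1,-1,-1,-1]}'
python3 -m crank '{"slide":[[0,0,0],[0,0,0],[0,0,0],[0,0,0],[0,0,0]],"delta_rot":[[0,0,0],[0,0,0],[0,0,0],[0,0,0],[0,0,0]],"grip":[-1,-1,-1,-1,-1]}'
python3 -c "
from plant import bot
from h import *
st=bot.read_state();to(st,[487,255,72]);print(st['force'],st['torque'])"
```

```text
time_s: 2.7
tool_pos: [488.0, 254.9, 72.8]
ee_rot: [0.473, 0.881, 0.0, 0.0]
force: [0.4, -0.2, 0.5]
gripper_width: 85.0
grip_force: 0.0
time_s: 3.32
tool_pos: [488.0, 254.6, 72.6]
ee_rot: [0.474, 0.88, 0.0, 0.0]
force: [-1.1, -0.2, 7.0]
gripper_width: 23.2
grip_force: 69.6
time_s: 3.95
tool_pos: [488.0, 254.6, 72.6]
ee_rot: [0.474, 0.881, 0.0, 0.0]
force: [-0.9, -1.1, 6.2]
gripper_width: 22.8
grip_force: 69.6
slide cm [ 0.09 -0.06  0.06] pos [488.  254.6  72.6] toolY deg 33.41 tilt [ 4.e-04  1.e-04 -1.e+00]
[-0.8507571  -1.13958287  6.21544485] [-0.00136851  0.09408647  0.00552048]
```

```bash
python3 -m crank '{"slide":[[0,0,-1],[0,0,-2],[0,0,-3],[0,0,-3],[0,0,-1]],"delta_rot":[[0,0,0],[0,0,0],[0,0,0],[0,0,0],[0,0,0]],"grip":[-1,-1,-1,-1,-1]}'
python3 -m crank '{"slide":[[-2,-1.5,0],[-4,-3.1,0],[-4.5,-3.5,0],[-4.5,-3.5,0],[-4.5,-3.5,0]],"delta_rot":[[0,0,0],[0,0,0],[0,0,0],[0,0,0],[0,0,0]],"grip":[-1,-1,-1,-1,-1]}'
python3 -m crank '{"slide":[[-4.5,-3.5,0],[-4,-3.1,0],[-4,-3,0],[-2,-1.5,0],[0,0,0]],"delta_rot":[[0,0,0],[0,0,0],[0,0,0],[0,0,0],[0,0,0]],"grip":[-1,-1,-1,-1,-1]}'
python3 - <<'E'
from plant import bot,viewer
from h import *
st=bot.read_state();to(st,[456,-174,150]);print(st["force"],st["torque"])
s=viewer.snapshot("wrist");cv2.imwrite("pics/w3.png",s["img"]);np.savez("w3.npz",**s)
E
```

```text
time_s: 4.58
tool_pos: [488.5, 254.8, 174.3]
ee_rot: [0.474, 0.88, 0.001, 0.001]
force: [-0.2, -0.4, -1.9]
gripper_width: 23.4
grip_force: 68.8
time_s: 5.2
tool_pos: [468.5, 7.0, 172.0]
ee_rot: [0.474, 0.881, -0.0, -0.0]
force: [1.2, -0.3, -0.9]
gripper_width: 23.2
grip_force: 68.9
time_s: 5.82
tool_pos: [455.8, -175.0, 171.9]
ee_rot: [0.475, 0.88, -0.0, -0.0]
force: [-0.3, 0.5, -0.4]
gripper_width: 23.2
grip_force: 68.7
slide cm [0.08 0.07 2.19] pos [ 455.8 -175.   171.9] toolY deg 33.26 tilt [-5.e-04  1.e-04 -1.e+00]
[-0.34959031  0.52534691 -0.37978577] [0.04475494 0.03282527 0.00814164]
```

View pics/w3.png

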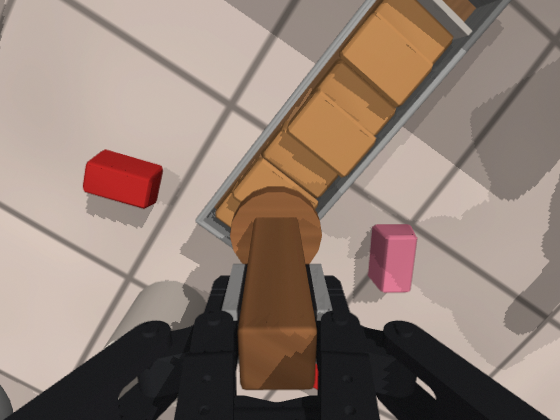

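The wrist view shows the tamper's foot at (277,228) hovering by the end wall. The tin's end corner is at (197,221), rusk D's top is around (335,130) and F's around (395,55), and the divider is at (450,15). I'll overlay my tin estimate to check it.

```bash
cat >> h.py <<'E'
def tinpt(M,yaw,x,y,z): return [M[0]+x*np.cos(yaw)-y*np.sin(yaw),M[1]+x*np.sin(yaw)+y*np.cos(yaw),z]
E
python3 - <<'E'
from h import *
s=np.load("w3.npz");M=(462,-100.5);yaw=-.0798
k=2.6;o=(190,0);im=cv2.resize(s["img"][0:230,190:490],None,fx=k,fy=k,interpolation=2)
def L(pts,c):
    q=(proj(s,[tinpt(M,yaw,*p) for p in pts])-o+.5)*k-.5
    cv2.polylines(im,[q.astype(np.int32).reshape(-1,1,2)],True,c,1)
L([(35,127,52),(35,-127,52),(-35,-127,52),(-35,127,52)],(0,255,0))
for y,c in((-74.5,(255,0,0)),(-14.5,(255,0,0)),(44.5,(255,0,0))): L([(27,y+18,61),(27,y-18,61),(-27,y-18,61),(-27,y+18,61)],c)
print(im.shape);cv2.imwrite("pics/w3c.png",im)
E
```

```text
(598, 780, 3)
```

View pics/w3c.png

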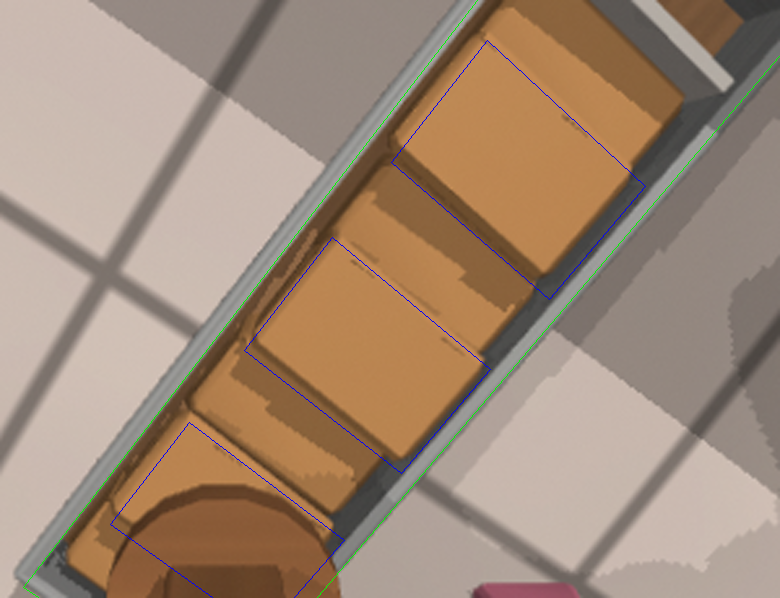

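Run:
```python
from h import *
from scipy.optimize import least_squares
s=np.load("w3.npz");M=np.array((462,-100.5));yaw=-.0798
c=lambda p:((p[0]+.5)/2.6-.5+190,(p[1]+.5)/2.6-.5)
Rt=np.array([[np.cos(yaw),np.sin(yaw)],[-np.sin(yaw),np.cos(yaw)]])
for n,ps in dict(F=[(395,130),(545,272),(632,165)],D=[(338,240),(490,362),(402,460),(252,340)]).items():
  for z in(58,64,70):
    P=back(s,[c(p) for p in ps],z)[:,:2]-M; Q=P@Rt.T; print(n,z,Q.round(1).tolist(),[np.linalg.norm(Q[i+1]-Q[i]).round(1) for i in range(len(Q)-1)])
for n,ps,z in(("C",[(190,405),(335,515)],48),("rimR",[(715,133),(395,500)],52),("end",[(62,560)],48)):
    print(n,((back(s,[c(p) for p in ps],z)[:,:2]-M)@Rt.T).round(1).tolist())
print("TCP",Rt@(np.array([455.8,-175])-M))
print("nadir",proj(s,[[412,-108,0]]))
# tilt of tamper: foot bottom disc centre estimate
print("foot pred",proj(s,[[455.8,-175,107.3],[455.8,-175,121.3]]))
```

```text
F 58 [[-31.1, 33.4], [22.1, 31.4], [21.5, 64.8]] [np.float64(53.2), np.float64(33.4)]
F 64 [[-31.5, 32.3], [20.4, 30.4], [19.9, 63.0]] [np.float64(52.0), np.float64(32.7)]
F 70 [[-31.9, 31.3], [18.8, 29.4], [18.2, 61.3]] [np.float64(50.7), np.float64(31.9)]
D 58 [[-25.3, 4.1], [26.5, 5.1], [25.5, -29.6], [-27.0, -29.4]] [np.float64(51.9), np.float64(34.8), np.float64(52.5)]
D 64 [[-25.9, 3.7], [24.7, 4.7], [23.7, -29.2], [-27.5, -29.0]] [np.float64(50.7), np.float64(33.9), np.float64(51.3)]
D 70 [[-26.5, 3.4], [23.0, 4.4], [22.0, -28.8], [-28.0, -28.6]] [np.float64(49.4), np.float64(33.1), np.float64(50.1)]
C [[-28.7, -54.9], [23.8, -54.6]]
rimR [[34.7, 86.1], [33.3, -40.1]]
end [[-30.8, -114.5]]
TCP [ -0.24147731 -74.75715142]
nadir [[277.14271741  87.964429  ]]
foot pred [[276.75727523 227.68955284]
 [276.70984076 236.62990323]]
```

Row B is at about y = -73.5 in the tin frame, and the row sits roughly on the tin's axis. Descending gently now.

```bash
Z='"delta_rot":[[0,0,0],[0,0,0],[0,0,0],[0,0,0],[0,0,0]],"grip":[-1,-1,-1,-1,-1]'
python3 -m crank '{"slide":[[0.17,0,0.6],[0,0,1],[0,0,1],[0,0,0.6],[0,0,0.2]],"delta_rot":[[0,0,0],[0,0,0],[0,0,0],[0,0,0],[0,0,0]],"grip":[-1,-1,-1,-1,-1]}'
python3 -c "
from plant import bot
print(bot.read_state()['force'])"
python3 -m crank '{"slide":[[0,0,0.15],[0,0,0.15],[0,0,0.15],[0,0,0.15],[0,0,0.15]],"delta_rot":[[0,0,0],[0,0,0],[0,0,0],[0,0,0],[0,0,0]],"grip":[-1,-1,-1,-1,-1]}'
python3 -m crank '{"slide":[[0,0,0.1],[0,0,0.1],[0,0,0.1],[0,0,0.1],[0,0,0.1]],"delta_rot":[[0,0,0],[0,0,0],[0,0,0],[0,0,0],[0,0,0]],"grip":[-1,-1,-1,-1,-1]}'
```

```text
time_s: 6.5
tool_pos: [455.2, -171.9, 137.7]
ee_rot: [0.474, 0.881, -0.0, -0.0]
force: [-0.4, -0.5, -0.4]
gripper_width: 23.2
grip_force: 68.7
[-0.39457989 -0.50406535 -0.43406414]
time_s: 7.12
tool_pos: [455.4, -172.1, 130.7]
ee_rot: [0.474, 0.88, 0.0, 0.0]
force: [-0.5, -0.4, -2.3]
gripper_width: 23.4
grip_force: 68.7
time_s: 7.75
tool_pos: [455.4, -172.1, 125.8]
ee_rot: [0.474, 0.88, 0.0, 0.0]
force: [0.0, 0.6, -0.8]
gripper_width: 23.4
grip_force: 68.7
```

```bash
python3 -m crank '{"slide":[[-0.12,-0.08,0],[0,0,0.1],[0,0,0.1],[0,0,0.1],[0,0,0.1]],"delta_rot":[[0,0,0],[0,0,0],[0,0,0],[0,0,0],[0,0,0]],"grip":[-1,-1,-1,-1,-1]}'
python3 -m crank '{"slide":[[0,0,0.1],[0,0,0.1],[0,0,0.1],[0,0,0.1],[0,0,0]],"delta_rot":[[0,0,0],[0,0,0],[0,0,0],[0,0,0],[0,0,0]],"grip":[-1,-1,-1,-1,-1]}'
python3 -m crank '{"slide":[[0,0,0.1],[0,0,0.1],[0,0,0.1],[0,0,0.1],[0,0,0]],"delta_rot":[[0,0,0],[0,0,0],[0,0,0],[0,0,0],[0,0,0]],"grip":[-1,-1,-1,-1,-1]}'
```

```text
time_s: 8.38
tool_pos: [455.3, -173.6, 121.7]
ee_rot: [0.474, 0.88, -0.0, -0.0]
force: [-1.5, -0.7, -0.9]
gripper_width: 23.3
grip_force: 68.8
time_s: 9.0
tool_pos: [455.3, -173.6, 117.7]
ee_rot: [0.474, 0.881, -0.0, -0.0]
force: [0.5, 0.4, -0.5]
gripper_width: 23.2
grip_force: 69.1
time_s: 9.62
tool_pos: [455.4, -173.4, 113.8]
ee_rot: [0.474, 0.88, 0.0, -0.0]
force: [1.3, 2.5, 3.0]
gripper_width: 23.0
grip_force: 69.7
```

```bash
python3 -m crank '{"slide":[[0,0,0.1],[0,0,0.1],[0,0,0.1],[0,0,0],[0,0,0]],"delta_rot":[[0,0,0],[0,0,0],[0,0,0],[0,0,0],[0,0,0]],"grip":[-1,-1,-1,-1,-1]}'
python3 - <<'E'
from plant import bot,viewer
from h import *
s=viewer.snapshot("wrist");t=viewer.snapshot("side");np.savez("w4.npz",**s)
a=s["img"][80:300,180:400];b=t["img"][210:320,210:320]
cv2.imwrite("pics/c4.png",np.hstack([cv2.resize(a,(400,400)),cv2.resize(b,(400,400),interpolation=2)]))
print(bot.read_state()["force"])
E
```

```text
time_s: 10.25
tool_pos: [455.4, -173.5, 110.8]
ee_rot: [0.474, 0.88, 0.0, 0.0]
force: [-0.3, 3.2, 3.9]
gripper_width: 23.3
grip_force: 69.7
[1.46966471 2.65457771 3.61671071]
```

View pics/c4.png

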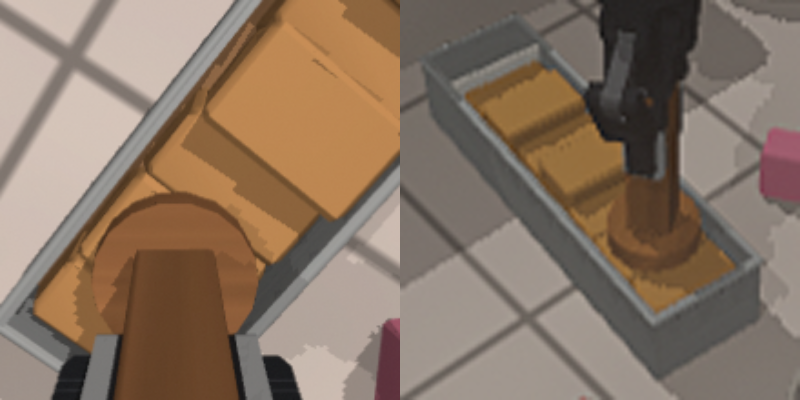

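The foot sits squarely on B inside the tin, B is sinking against about 4 N, and D and F still stand proud. Continuing.

```bash
python3 -m crank '{"slide":[[0,0,0.1],[0,0,0.1],[0,0,0.1],[0,0,0],[0,0,0]],"delta_rot":[[0,0,0],[0,0,0],[0,0,0],[0,0,0],[0,0,0]],"grip":[-1,-1,-1,-1,-1]}'
python3 -m crank '{"slide":[[0,0,0.1],[0,0,0.1],[0,0,0],[0,0,0],[0,0,0]],"delta_rot":[[0,0,0],[0,0,0],[0,0,0],[0,0,0],[0,0,0]],"grip":[-1,-1,-1,-1,-1]}'
```

```text
time_s: 10.98
tool_pos: [455.4, -173.6, 107.8]
ee_rot: [0.474, 0.88, -0.0, 0.0]
force: [-0.0, 2.2, 3.4]
gripper_width: 23.5
grip_force: 69.7
time_s: 11.6
tool_pos: [455.6, -173.9, 106.5]
ee_rot: [0.474, 0.881, -0.0, 0.0]
force: [-3.4, 1.6, 21.6]
gripper_width: 23.0
grip_force: 72.1
```

```bash
python3 -m crank '{"slide":[[0,0,0.1],[0,0,0.1],[0,0,0],[0,0,0],[0,0,0]],"delta_rot":[[0,0,0],[0,0,0],[0,0,0],[0,0,0],[0,0,0]],"grip":[-1,-1,-1,-1,-1]}'
```

```text
time_s: 12.22
tool_pos: [456.0, -174.5, 105.7]
ee_rot: [0.474, 0.881, -0.0, 0.001]
force: [-11.4, -2.6, 50.8]
gripper_width: 23.4
grip_force: 75.9
```

That was a slip: I ran the extra step without waiting for the reading, and the force went to about 50 N on the foot. Backing off to about 15 N now and checking the state.

```bash
python3 -m crank '{"slide":[[0,0,-0.1],[0,0,-0.1],[0,0,-0.03],[0,0,0],[0,0,0]],"delta_rot":[[0,0,0],[0,0,0],[0,0,0],[0,0,0],[0,0,0]],"grip":[-1,-1,-1,-1,-1]}'
```

```text
time_s: 12.85
tool_pos: [455.6, -174.0, 106.5]
ee_rot: [0.474, 0.881, -0.0, 0.0]
force: [-2.7, -0.3, 12.1]
gripper_width: 23.3
grip_force: 70.4
```

```bash
python3 -m crank '{"slide":[[0,0,0.01],[0,0,0],[0,0,0],[0,0,0],[0,0,0]],"delta_rot":[[0,0,0],[0,0,0],[0,0,0],[0,0,0],[0,0,0]],"grip":[-1,-1,-1,-1,-1]}'
python3 -m crank '{"slide":[[0,0,0],[0,0,0],[0,0,0],[0,0,0],[0,0,0]],"delta_rot":[[0,0,0],[0,0,0],[0,0,0],[0,0,0],[0,0,0]],"grip":[-1,-1,-1,-1,-1]}'
python3 -m crank '{"slide":[[0,0,0],[0,0,0],[0,0,0],[0,0,0],[0,0,0]],"delta_rot":[[0,0,0],[0,0,0],[0,0,0],[0,0,0],[0,0,0]],"grip":[-1,-1,-1,-1,-1]}'
```

```text
time_s: 13.48
tool_pos: [455.6, -174.1, 106.5]
ee_rot: [0.474, 0.881, -0.0, 0.0]
force: [-3.0, -1.1, 14.0]
gripper_width: 23.1
grip_force: 70.8
time_s: 14.1
tool_pos: [455.6, -174.0, 106.5]
ee_rot: [0.474, 0.881, -0.0, 0.0]
force: [-1.8, -0.9, 14.0]
gripper_width: 23.3
grip_force: 70.8
time_s: 14.72
tool_pos: [455.6, -174.0, 106.4]
ee_rot: [0.474, 0.881, -0.0, 0.0]
force: [-1.8, -0.4, 13.1]
gripper_width: 23.1
grip_force: 70.8
```

```bash
python3 -m crank '{"slide":[[0,0,-0.4],[0,0,-1.2],[0,0,-2],[-2,0,-2],[-4,0,-1]],"delta_rot":[[0,0,0],[0,0,0],[0,0,0],[0,0,0],[0,0,0]],"grip":[-1,-1,-1,-1,-1]}'
python3 -m crank '{"slide":[[0,0,0],[0,0,0],[0,0,0],[0,0,0],[0,0,0]],"delta_rot":[[0,0,0],[0,0,0],[0,0,0],[0,0,0],[0,0,0]],"grip":[-1,-1,-1,-1,-1]}'
python3 - <<'E'
from plant import bot,viewer
from h import *
M=(462,-100.5);yaw=-.0798
s=viewer.snapshot("wrist");np.savez("w5.npz",**s);st=bot.read_state();to(st,tinpt(M,yaw,-1.5,-9,170));print(st["force"])
k=2.2;u0,v0=190,0;im=cv2.resize(s["img"][0:270,190:540],None,fx=k,fy=k,interpolation=2)
q=(proj(s,[tinpt(M,yaw,*p) for p in [(32,124,52),(32,-124,52),(-32,-124,52),(-32,124,52)]])-(190,0)+.5)*k-.5
cv2.polylines(im,[q.astype(np.int32).reshape(-1,1,2)],True,(0,255,0),1);cv2.imwrite("pics/w5.png",im)
E
```

```text
time_s: 15.35
tool_pos: [488.5, -223.6, 173.8]
ee_rot: [0.474, 0.881, 0.0, 0.0]
force: [0.3, 0.4, -1.1]
gripper_width: 23.2
grip_force: 69.2
time_s: 15.98
tool_pos: [488.2, -223.3, 172.0]
ee_rot: [0.474, 0.881, -0.0, -0.0]
force: [0.3, -0.3, -1.7]
gripper_width: 23.2
grip_force: 69.2
slide cm [11.09  3.91  0.2 ] pos [ 488.2 -223.4  171.9] toolY deg 33.42 tilt [-2.e-04  1.e-04 -1.e+00]
[ 0.29897352  0.08859592 -1.58602135]
```

View pics/w5.png

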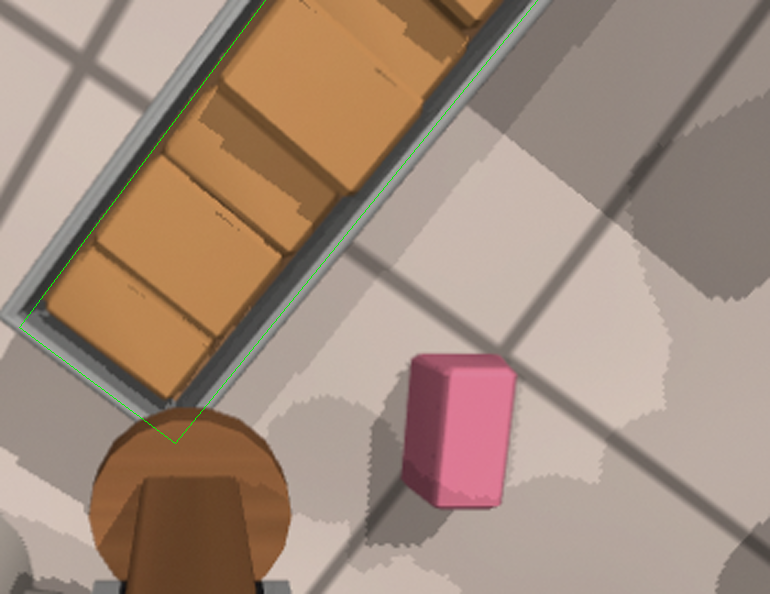

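B is level with A and C and unbroken. D's top face has corners at (222,85), (350,192) and (422,103) in this crop. Computing D's centre.

Run:
```python
from plant import bot
from h import *
s=np.load("w5.npz");M=np.array((462,-100.5));yaw=-.0798
c=lambda p:((p[0]+.5)/2.2-.5+190,(p[1]+.5)/2.2-.5)
Rt=np.array([[np.cos(yaw),np.sin(yaw)],[-np.sin(yaw),np.cos(yaw)]])
def q(n,ps,z):
    Q=(back(s,[c(p) for p in ps],z)[:,:2]-M)@Rt.T;print(n,z,Q.round(1).tolist())
q("D",[(222,85),(350,192),(422,103)],54)
q("D",[(222,85),(350,192),(422,103)],60)
q("B",[(163,153),(283,255),(217,338),(97,240)],42)
q("C+",[(165,150),(290,253)],42);q("A",[(48,308),(168,398)],42)
```

```text
D 54 [[-25.7, -27.0], [24.3, -26.6], [24.4, 6.4]]
D 60 [[-25.4, -27.6], [23.5, -27.3], [23.5, 5.0]]
B 42 [[-28.4, -52.9], [21.8, -53.9], [21.9, -88.6], [-29.0, -87.5]]
C+ 42 [[-28.4, -51.8], [23.2, -51.9]]
A 42 [[-28.9, -115.4], [21.5, -115.2]]
```

```bash
python3 -m crank '{"slide":[[3,1.1,0],[5,1.7,0],[3.1,1.1,0],[0,0,1],[0,0,1.5]],"delta_rot":[[0,0,0],[0,0,0],[0,0,0],[0,0,0],[0,0,0]],"grip":[-1,-1,-1,-1,-1]}'
python3 -m crank '{"slide":[[0,0,1.5],[0,0,0.6],[0,0,0.2],[0,0,0.1],[0,0,0.1]],"delta_rot":[[0,0,0],[0,0,0],[0,0,0],[0,0,0],[0,0,0]],"grip":[-1,-1,-1,-1,-1]}'
python3 -c "
from plant import bot
from h import *
st=bot.read_state();to(st,tinpt((462,-100.5),-.0798,-1.5,-9,107));print(st['force'])"
```

```text
time_s: 16.65
tool_pos: [460.5, -109.7, 146.9]
ee_rot: [0.474, 0.881, 0.0, 0.001]
force: [0.0, 0.3, -1.3]
gripper_width: 23.5
grip_force: 69.1
time_s: 17.27
tool_pos: [460.1, -109.7, 122.3]
ee_rot: [0.474, 0.88, 0.0, 0.0]
force: [-0.1, 0.2, -0.9]
gripper_width: 23.6
grip_force: 69.1
slide cm [ 0.05 -0.01  1.53] pos [ 460.1 -109.7  122.3] toolY deg 33.4 tilt [ 7.e-04 -2.e-04 -1.e+00]
[-0.06609653  0.15783894 -0.9297846 ]
```

```bash
python3 -m crank '{"slide":[[0,0,0.1],[0,0,0.1],[0,0,0.1],[0,0,0.1],[0,0,0.1]],"delta_rot":[[0,0,0],[0,0,0],[0,0,0],[0,0,0],[0,0,0]],"grip":[-1,-1,-1,-1,-1]}'
python3 -m crank '{"slide":[[0,0,0.1],[0,0,0.1],[0,0,0.1],[0,0,0.1],[0,0,0.1]],"delta_rot":[[0,0,0],[0,0,0],[0,0,0],[0,0,0],[0,0,0]],"grip":[-1,-1,-1,-1,-1]}'
python3 -m crank '{"slide":[[0,0,0.1],[0,0,0.1],[0,0,0.1],[0,0,0],[0,0,0]],"delta_rot":[[0,0,0],[0,0,0],[0,0,0],[0,0,0],[0,0,0]],"grip":[-1,-1,-1,-1,-1]}'
```

```text
time_s: 17.9
tool_pos: [460.0, -109.5, 117.1]
ee_rot: [0.474, 0.88, 0.0, 0.0]
force: [0.3, 1.4, 4.1]
gripper_width: 23.1
grip_force: 69.7
time_s: 18.52
tool_pos: [459.8, -109.5, 111.9]
ee_rot: [0.474, 0.88, 0.0, -0.0]
force: [0.4, 3.1, 4.8]
gripper_width: 23.3
grip_force: 69.9
time_s: 19.15
tool_pos: [459.6, -109.6, 108.9]
ee_rot: [0.474, 0.881, -0.0, -0.0]
force: [0.2, 0.3, -0.2]
gripper_width: 23.3
grip_force: 69.1
```

```bash
python3 -m crank '{"slide":[[0,0,0.1],[0,0,0.05],[0,0,0],[0,0,0],[0,0,0]],"delta_rot":[[0,0,0],[0,0,0],[0,0,0],[0,0,0],[0,0,0]],"grip":[-1,-1,-1,-1,-1]}'
```

```text
time_s: 19.77
tool_pos: [459.8, -109.6, 107.5]
ee_rot: [0.474, 0.88, -0.0, -0.0]
force: [1.4, 0.5, 0.2]
gripper_width: 23.3
grip_force: 69.4
```

```bash
python3 -m crank '{"slide":[[0,0,0.05],[0,0,0],[0,0,0],[0,0,0],[0,0,0]],"delta_rot":[[0,0,0],[0,0,0],[0,0,0],[0,0,0],[0,0,0]],"grip":[-1,-1,-1,-1,-1]}'
```

```text
time_s: 20.4
tool_pos: [459.8, -109.5, 107.0]
ee_rot: [0.474, 0.88, 0.0, 0.0]
force: [0.2, 1.1, 2.1]
gripper_width: 23.3
grip_force: 69.5
```

```bash
python3 -m crank '{"slide":[[0,0,0.05],[0,0,0],[0,0,0],[0,0,0],[0,0,0]],"delta_rot":[[0,0,0],[0,0,0],[0,0,0],[0,0,0],[0,0,0]],"grip":[-1,-1,-1,-1,-1]}'
```

```text
time_s: 21.02
tool_pos: [459.9, -109.5, 106.7]
ee_rot: [0.474, 0.88, 0.0, 0.0]
force: [-0.9, 2.7, 8.6]
gripper_width: 23.1
grip_force: 70.5
```

```bash
python3 -m crank '{"slide":[[0,0,0.03],[0,0,0],[0,0,0],[0,0,0],[0,0,0]],"delta_rot":[[0,0,0],[0,0,0],[0,0,0],[0,0,0],[0,0,0]],"grip":[-1,-1,-1,-1,-1]}'
```

```text
time_s: 21.65
tool_pos: [459.9, -109.5, 106.6]
ee_rot: [0.474, 0.88, 0.0, 0.0]
force: [-2.2, 2.8, 16.3]
gripper_width: 23.3
grip_force: 71.5
```

```bash
python3 -m crank '{"slide":[[0,0,-0.01],[0,0,0],[0,0,0],[0,0,0],[0,0,0]],"delta_rot":[[0,0,0],[0,0,0],[0,0,0],[0,0,0],[0,0,0]],"grip":[-1,-1,-1,-1,-1]}'
python3 -m crank '{"slide":[[0,0,0],[0,0,0],[0,0,0],[0,0,0],[0,0,0]],"delta_rot":[[0,0,0],[0,0,0],[0,0,0],[0,0,0],[0,0,0]],"grip":[-1,-1,-1,-1,-1]}'
python3 -m crank '{"slide":[[0,0,0],[0,0,0],[0,0,0],[0,0,0],[0,0,0]],"delta_rot":[[0,0,0],[0,0,0],[0,0,0],[0,0,0],[0,0,0]],"grip":[-1,-1,-1,-1,-1]}'
```

```text
time_s: 22.28
tool_pos: [459.9, -109.5, 106.7]
ee_rot: [0.474, 0.88, 0.0, 0.0]
force: [-1.3, 2.6, 13.1]
gripper_width: 23.4
grip_force: 70.9
time_s: 22.9
tool_pos: [459.9, -109.5, 106.7]
ee_rot: [0.474, 0.88, 0.0, 0.0]
force: [-2.7, 2.1, 13.2]
gripper_width: 23.1
grip_force: 70.9
time_s: 23.52
tool_pos: [459.9, -109.5, 106.7]
ee_rot: [0.474, 0.88, 0.0, 0.0]
force: [-1.9, 3.7, 13.0]
gripper_width: 23.0
grip_force: 70.9
```

```bash
python3 -m crank '{"slide":[[0,0,-0.4],[0,0,-1.4],[0,0,-1.8],[2,1.5,-0.4],[2.94,2.25,0]],"delta_rot":[[0,0,0],[0,0,0],[0,0,0],[0,0,0],[0,0,0]],"grip":[-1,-1,-1,-1,-1]}'
python3 -m crank '{"slide":[[0,0,0],[0,0,1],[0,0,1.0],[0,0,0.3],[0,0,0.1]],"delta_rot":[[0,0,0],[0,0,0],[0,0,0],[0,0,0],[0,0,0]],"grip":[-1,-1,-1,-1,-1]}'
python3 -c "
from plant import bot
from h import *
st=bot.read_state();to(st,tinpt((462,-100.5),-.0798,-2,53,107));print(st['force'])"
```

```text
time_s: 24.15
tool_pos: [464.6, -47.7, 147.6]
ee_rot: [0.475, 0.88, 0.0, 0.001]
force: [0.7, 0.1, -1.3]
gripper_width: 23.2
grip_force: 69.1
time_s: 24.78
tool_pos: [463.7, -48.0, 121.9]
ee_rot: [0.474, 0.88, -0.0, -0.0]
force: [0.1, 0.2, -0.5]
gripper_width: 23.4
grip_force: 69.2
slide cm [0.01 0.07 1.49] pos [463.7 -48.  121.9] toolY deg 33.37 tilt [-9.e-04  1.e-04 -1.e+00]
[ 0.14730462  0.22980118 -0.54751424]
```

```bash
python3 -m crank '{"slide":[[0,0,0.1],[0,0,0.1],[0,0,0.1],[0,0,0.1],[0,0,0.1]],"delta_rot":[[0,0,0],[0,0,0],[0,0,0],[0,0,0],[0,0,0]],"grip":[-1,-1,-1,-1,-1]}'
python3 -m crank '{"slide":[[0,0,0.1],[0,0,0.1],[0,0,0.1],[0,0,0.1],[0,0,0.1]],"delta_rot":[[0,0,0],[0,0,0],[0,0,0],[0,0,0],[0,0,0]],"grip":[-1,-1,-1,-1,-1]}'
python3 -m crank '{"slide":[[0,0,0.1],[0,0,0.1],[0,0,0.1],[0,0,0],[0,0,0]],"delta_rot":[[0,0,0],[0,0,0],[0,0,0],[0,0,0],[0,0,0]],"grip":[-1,-1,-1,-1,-1]}'
```

```text
time_s: 25.4
tool_pos: [464.2, -47.6, 117.4]
ee_rot: [0.474, 0.881, 0.0, 0.0]
force: [0.5, 0.7, 1.9]
gripper_width: 23.4
grip_force: 69.5
time_s: 26.02
tool_pos: [463.9, -47.6, 112.2]
ee_rot: [0.474, 0.881, 0.0, -0.0]
force: [-0.3, 3.5, 3.6]
gripper_width: 23.3
grip_force: 69.6
time_s: 26.65
tool_pos: [463.8, -47.7, 109.2]
ee_rot: [0.474, 0.881, -0.0, -0.0]
force: [-0.0, 0.2, -1.7]
gripper_width: 23.0
grip_force: 69.0
```

```bash
python3 -m crank '{"slide":[[0,0,0.1],[0,0,0.1],[0,0,0],[0,0,0],[0,0,0]],"delta_rot":[[0,0,0],[0,0,0],[0,0,0],[0,0,0],[0,0,0]],"grip":[-1,-1,-1,-1,-1]}'
```

```text
time_s: 27.28
tool_pos: [463.8, -47.7, 107.2]
ee_rot: [0.474, 0.881, -0.0, -0.0]
force: [0.2, 0.0, -1.6]
gripper_width: 23.2
grip_force: 69.1
```

```bash
python3 -m crank '{"slide":[[0,0,0.05],[0,0,0],[0,0,0],[0,0,0],[0,0,0]],"delta_rot":[[0,0,0],[0,0,0],[0,0,0],[0,0,0],[0,0,0]],"grip":[-1,-1,-1,-1,-1]}'
```

```text
time_s: 27.9
tool_pos: [463.9, -47.6, 106.8]
ee_rot: [0.474, 0.881, -0.0, 0.0]
force: [-0.2, 0.7, 1.8]
gripper_width: 22.8
grip_force: 69.4
```

```bash
python3 -m crank '{"slide":[[0,0,0.06],[0,0,0],[0,0,0],[0,0,0],[0,0,0]],"delta_rot":[[0,0,0],[0,0,0],[0,0,0],[0,0,0],[0,0,0]],"grip":[-1,-1,-1,-1,-1]}'
```

```text
time_s: 28.52
tool_pos: [464.0, -47.6, 106.6]
ee_rot: [0.474, 0.88, 0.0, 0.0]
force: [-2.8, 2.7, 13.9]
gripper_width: 23.3
grip_force: 71.0
```

```bash
python3 -m crank '{"slide":[[0,0,0],[0,0,0],[0,0,0],[0,0,0],[0,0,0]],"delta_rot":[[0,0,0],[0,0,0],[0,0,0],[0,0,0],[0,0,0]],"grip":[-1,-1,-1,-1,-1]}'
python3 -m crank '{"slide":[[0,0,0],[0,0,0],[0,0,0],[0,0,0],[0,0,0]],"delta_rot":[[0,0,0],[0,0,0],[0,0,0],[0,0,0],[0,0,0]],"grip":[-1,-1,-1,-1,-1]}'
python3 -m crank '{"slide":[[0,0,-0.4],[0,0,-1.4],[0,0,-2.4],[0,0,-2],[0,0,-0.4]],"delta_rot":[[0,0,0],[0,0,0],[0,0,0],[0,0,0],[0,0,0]],"grip":[-1,-1,-1,-1,-1]}'
python3 - <<'E'
from plant import bot,viewer
from h import *
st=bot.read_state();to(st,[491,254.5,172]);print(st["force"])
s=viewer.snapshot("side");np.savez("s6.npz",**s)
E
```

```text
time_s: 29.15
tool_pos: [464.0, -47.6, 106.6]
ee_rot: [0.474, 0.88, 0.0, 0.0]
force: [-2.5, 2.5, 13.1]
gripper_width: 22.9
grip_force: 71.0
time_s: 29.78
tool_pos: [464.0, -47.6, 106.6]
ee_rot: [0.474, 0.88, 0.0, 0.0]
force: [-2.4, 1.5, 13.5]
gripper_width: 23.4
grip_force: 71.0
time_s: 30.4
tool_pos: [464.8, -47.8, 173.8]
ee_rot: [0.474, 0.88, 0.0, 0.001]
force: [-0.3, -0.5, -1.1]
gripper_width: 23.3
grip_force: 69.1
slide cm [23.79 18.83  0.17] pos [464.8 -47.8 173.8] toolY deg 33.4 tilt [ 2.7e-03 -5.0e-04 -1.0e+00]
[-0.34672322 -0.4924245  -1.0670213 ]
```

```bash
python3 -m crank '{"slide":[[1.8,1.4,0],[3.5,2.8,0],[4.5,3.6,0],[4.5,3.6,0],[4,3.2,0]],"delta_rot":[[0,0,0],[0,0,0],[0,0,0],[0,0,0],[0,0,0]],"grip":[-1,-1,-1,-1,-1]}'
python3 -m crank '{"slide":[[3.5,2.7,0],[2,1.5,0],[0,0,2],[0,0,3],[0,0,2]],"delta_rot":[[0,0,0],[0,0,0],[0,0,0],[0,0,0],[0,0,0]],"grip":[-1,-1,-1,-1,-1]}'
python3 -m crank '{"slide":[[0,0,1.5],[0,0,0.5],[0,0,0.2],[0,0,0],[0,0,0]],"delta_rot":[[0,0,0],[0,0,0],[0,0,0],[0,0,0],[0,0,0]],"grip":[-1,-1,-1,-1,-1]}'
```

```text
time_s: 31.08
tool_pos: [484.6, 187.4, 171.5]
ee_rot: [0.474, 0.881, -0.0, -0.0]
force: [1.3, -0.8, -1.2]
gripper_width: 23.4
grip_force: 69.1
time_s: 31.7
tool_pos: [488.9, 254.3, 100.2]
ee_rot: [0.474, 0.881, -0.001, -0.001]
force: [-0.1, 0.4, -1.4]
gripper_width: 23.5
grip_force: 69.2
time_s: 32.33
tool_pos: [490.2, 254.7, 80.8]
ee_rot: [0.474, 0.88, 0.0, 0.0]
force: [0.7, 0.2, -1.2]
gripper_width: 23.1
grip_force: 69.2
```

```bash
python3 -m crank '{"slide":[[0,0,0.2],[0,0,0.2],[0,0,0.15],[0,0,0.1],[0,0,0]],"delta_rot":[[0,0,0],[0,0,0],[0,0,0],[0,0,0],[0,0,0]],"grip":[-1,-1,-1,-1,-1]}'
python3 -m crank '{"slide":[[0,0,0.05],[0,0,0],[0,0,0],[0,0,0],[0,0,0]],"delta_rot":[[0,0,0],[0,0,0],[0,0,0],[0,0,0],[0,0,0]],"grip":[-1,-1,-1,-1,-1]}'
```

```text
time_s: 32.95
tool_pos: [489.8, 254.5, 73.6]
ee_rot: [0.474, 0.88, -0.0, -0.0]
force: [-0.0, -0.5, -1.7]
gripper_width: 23.2
grip_force: 69.2
time_s: 33.58
tool_pos: [489.9, 254.6, 73.2]
ee_rot: [0.474, 0.88, 0.0, 0.0]
force: [0.7, 0.4, -1.2]
gripper_width: 23.5
grip_force: 69.2
```

```bash
python3 -m crank '{"slide":[[0,0,0.05],[0,0,0],[0,0,0],[0,0,0],[0,0,0]],"delta_rot":[[0,0,0],[0,0,0],[0,0,0],[0,0,0],[0,0,0]],"grip":[-1,-1,-1,-1,-1]}'
```

```text
time_s: 34.2
tool_pos: [489.8, 254.6, 72.7]
ee_rot: [0.474, 0.88, -0.0, 0.0]
force: [-0.8, -0.7, -1.1]
gripper_width: 23.6
grip_force: 69.2
```

```bash
python3 -m crank '{"slide":[[0,0,0.05],[0,0,0],[0,0,0],[0,0,0],[0,0,0]],"delta_rot":[[0,0,0],[0,0,0],[0,0,0],[0,0,0],[0,0,0]],"grip":[-1,-1,-1,-1,-1]}'
python3 -m crank '{"slide":[[0,0,0.05],[0,0,0],[0,0,0],[0,0,0],[0,0,0]],"delta_rot":[[0,0,0],[0,0,0],[0,0,0],[0,0,0],[0,0,0]],"grip":[-1,-1,-1,-1,-1]}'
```

```text
time_s: 34.83
tool_pos: [489.8, 254.6, 72.5]
ee_rot: [0.474, 0.88, 0.0, 0.0]
force: [-2.4, -0.7, 7.3]
gripper_width: 23.2
grip_force: 70.3
time_s: 35.45
tool_pos: [489.8, 254.6, 72.5]
ee_rot: [0.474, 0.881, 0.0, 0.0]
force: [-5.0, -1.0, 17.7]
gripper_width: 23.2
grip_force: 71.6
```

```bash
python3 -m crank '{"slide":[[0,0,-0.07],[0,0,0],[0,0,0],[0,0,0],[0,0,0]],"delta_rot":[[0,0,0],[0,0,0],[0,0,0],[0,0,0],[0,0,0]],"grip":[-1,-1,-1,-1,-1]}'
python3 -m crank '{"slide":[[0,0,0],[0,0,0],[0,0,0],[0,0,0],[0,0,0]],"delta_rot":[[0,0,0],[0,0,0],[0,0,0],[0,0,0],[0,0,0]],"grip":[-0.2,0.2,0.6,1,1]}'
python3 -m crank '{"slide":[[0,0,0],[0,0,-1],[0,0,-2],[0,0,-3],[0,0,-3]],"delta_rot":[[0,0,0],[0,0,0],[0,0,0],[0,0,0],[0,0,0]],"grip":[1,1,1,1,1]}'
python3 -m crank '{"slide":[[0,0,-3],[0,0,-2],[0,0,0],[0,0,0],[0,0,0]],"delta_rot":[[0,0,0],[0,0,0],[0,0,0],[0,0,0],[0,0,0]],"grip":[1,1,1,1,1]}'
python3 - <<'E'
from plant import bot,viewer
from h import *
st=bot.read_state();to(st,[490,254.6,72]);print(st["force"])
a=viewer.snapshot("side");b=viewer.snapshot("top")
# image check: tamper handle top & proud rusk difference vs start
for n,s in(("side",a),("top",b)):
    o=np.load(n+"0.npz")["img"];d=cv2.absdiff(s["img"],o).max(2)
    u=proj(s,[[490,254.6,123],[490,254.6,60],[490,254.6,22]]).round().astype(int)
    print(n,u.tolist(),[(s["img"][y,x].tolist(),o[y,x].tolist()) for x,y in u])
    w,_,S,C=cv2.connectedComponentsWithStats((cv2.medianBlur(d,3)>35).astype(np.uint8));print([(r[:].tolist(),) for r in S[1:] if r[4]>15])
E
```

```text
time_s: 36.08
tool_pos: [489.9, 254.6, 72.5]
ee_rot: [0.474, 0.88, 0.0, 0.0]
force: [-2.0, 0.0, 5.7]
gripper_width: 23.4
grip_force: 69.9
time_s: 36.7
tool_pos: [489.9, 254.5, 72.4]
ee_rot: [0.474, 0.88, -0.0, 0.0]
force: [-0.8, 0.2, 0.1]
gripper_width: 85.4
grip_force: 0.0
time_s: 37.33
tool_pos: [489.8, 254.5, 163.9]
ee_rot: [0.474, 0.88, 0.0, 0.0]
force: [0.0, 0.1, 0.7]
gripper_width: 85.4
grip_force: 0.0
time_s: 37.95
tool_pos: [489.4, 254.4, 211.6]
ee_rot: [0.474, 0.88, -0.001, -0.0]
force: [-0.3, -0.4, -0.7]
gripper_width: 84.9
grip_force: 0.0
slide cm [-0.02  0.08 13.96] pos [489.4 254.4 211.6] toolY deg 33.4 tilt [-1.3e-03 -6.0e-04 -1.0e+00]
[-0.25143444 -0.41721829 -0.68729164]
side [[181, 151], [185, 172], [188, 183]] [([33, 51, 72], [31, 48, 71]), ([35, 51, 72], [33, 48, 69]), ([33, 48, 68], [30, 44, 61])]
[([0, 0, 21, 6, 95],), ([126, 0, 53, 41, 1115],), ([0, 6, 41, 88, 1985],), ([141, 42, 19, 2, 35],), ([141, 42, 48, 82, 2270],), ([0, 163, 38, 108, 1495],), ([224, 221, 23, 11, 44],), ([249, 230, 11, 9, 48],), ([265, 244, 12, 10, 54],), ([249, 258, 20, 9, 65],), ([280, 26
[... 477 characters left out ...]
, 338, 8, 11, 21],), ([418, 353, 40, 48, 646],), ([380, 356, 8, 12, 26],), ([392, 357, 18, 34, 172],), ([410, 359, 9, 12, 35],), ([405, 367, 6, 10, 25],), ([165, 368, 36, 52, 672],), ([246, 386, 56, 34, 990],), ([357, 392, 60, 28, 558],), ([416, 407, 12, 12, 51],), ([342, 409, 14, 11, 69],), ([223, 416, 19, 4, 42],)]
top [[160, 234], [165, 235], [167, 236]] [([35, 35, 49], [36, 53, 70]), ([29, 44, 63], [37, 51, 76]), ([31, 43, 50], [29, 36, 48])]
[([62, 173, 158, 247, 20046],), ([428, 225, 3, 17, 43],), ([254, 234, 8, 20, 125],), ([303, 247, 6, 11, 41],), ([325, 246, 5, 14, 53],), ([282, 269, 174, 106, 8379],), ([0, 298, 75, 122, 3729],), ([429, 379, 76, 41, 1203],), ([248, 397, 8, 2, 16],)]
```

```bash
python3 -c "
from plant import bot
print(bot.job_done())"
```

```text
the job is handed in; nothing more can be done
None
```

The job is handed in at about 38 s, no verdict given: B, D and F were pressed down in order to one level, each held at about 14–15 N for over a second, and the tamper stands released on the trivet; while pressing B the foot force briefly hit about 50 N, over the 35 N crumble limit if one rusk took it all, though A, B and C looked whole afterwards, and D–G were not checked by picture after pressing.

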